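Fold out the drying hook and hang the birch bed end on it

TASK

Fold the brass flip-down hook on the white drying stand outward and down until it stops, level and pointing away from the board. Then hang the bare birch bunk-bed end on it, the hook passing through the window below the head panel, so that it hangs upright and still, clear of the mat. Leave the blue bed end standing where it is.

Things in the scene. Friction and masses are not known exactly. Their poses are not given: they have to be found in the camera images.
- board: White drying stand, fixed: upright panel 160 wide (y), 18 thick, 193 mm tall, foot behind. Origin: centre of panel underside; z up, x to its back (away from robot); front face at x=-9 mm. The hook's hinge axis runs along y through (-21, 0, 143) mm; folded out, the hook reaches x=-141 mm at y=0, its upper face at height 147 mm.
- hook (a joint): Brass flip hook, flat bar 120 mm long from hinge, 30 wide, 8 thick, centred on the axis. 0 rad = folded: straight up, parallel to the panel, its end 70 mm above panel top; 1.571 = out, level along stand's -x, at its stop. Turns with under 1 N at the end, stays where left, starts at 0 to 0.25. Last 6 mm has a 10 mm lip: to +x when folded, upward when out.
- birch_end: Bare pale birch bunk-bed end, 60-130 g, upright on the mat: 84 wide (y), 12 thick (x), 140 mm tall, front and back alike. Origin: centre of underside, z up. Head panel at heights 102-140 mm (12 mm thick, pinch front to back); below it a window 60 wide, heights 47-102; rail 35-47; two posts on feet 60 mm long in x. Hung, the panel's lower edge rests on the hook.
- blue_end: Bed end painted blue, otherwise the same shape and size as the birch one (84 x 12 x 140 mm); a bystander that stays standing on the mat where it is. Origin: centre of the underside, z up.
There are look-alikes about, which are no part of the job. What is shaped like the birch_end but purple or red is not meant.

How it is judged:
By the outcome, as a careful person would: the job done as asked, in the order asked, and still so for the second after the job is handed in, with the robot touching nothing.
It also fails if it takes over 58 s, if anything falls off the work surface, if the arm or the gripper's body presses on something with over 40 N, if the wrist force passes 120 N, or if a joint passes its speed limit or range.

ROBOT

A 7-joint arm with a two-finger parallel gripper is mounted at the origin on the work surface. World frame = base frame: x ahead of the robot, y to its left, z up, the work surface at z = 0. Lengths are in mm, angles in degrees, forces in N, time in s.
With the tool pointing down it reaches from about 400 to 900 mm from the base axis. Payload 5.5 kg.
Tool frame: the origin (TCP) lies midway between the tips of the shut fingers; the grasp point (between the pads) lies 19 mm behind it; z points along the fingers, y is the direction in which the jaws open and shut (so a half turn about z gives the same grasp; the last joint's range is limited). The gripper opens to 85 mm and grips with 20 to 120 N. Pads are 22 mm wide; open, the fingers measure 114 mm over their backs; the gripper's body (76 mm by 85 mm) begins 54 mm behind the grasp point. The pads swing forward as they close: fully open they stand 13 mm farther back than shut.
Start: joints at [-48.633, 28.699, -24.465, 88.831, 12.651, 65.22, -12.049], TCP at [287.831, 582.797, 231.31] pointing down, gripper open.
Joint ranges: [-164.97, 164.97], [-17.58, 116.51], [-87.97, 89.64], [11.32, 138.91], [-80.73, 260.73], [10.89, 115.49], [-147.41, 147.41]. Speed limits (degrees/s): [147.25, 147.25, 180, 180, 180, 180, 180].

INTERFACE

Orientations are given as a 3x3 rotation matrix whose columns are the frame's x, y, z axes.
In Python, from station import sensors, camera, job gives the robot as it stands.
- The arm moves only by the tool jog_arm, never from a script. Its argument "moves" is a list of rows, each a list of 7 numbers: the shift along the tool's x, y, z each as a share of 0.04 m, from -1 to 1, then the turn, a rotation vector about the tool's x, y, z each as a share of 0.15 rad, from -1 to 1, then the closure, from 0 (fully open) to 1 (shut). A call has 1 to 12 rows; each row shifts and turns the commanded pose from where the row before left it, along the tool's axes as they then stand; what a row does not reach is not made up. A row lasts 1/8 s, in which the tool goes at most 62.5 mm and 10.7 degrees, less where a joint would pass 70% of its speed; a pose out of reach is approached as far as the arm can. A call with a number of a shift or a turn outside -1 to 1 is refused whole. A call with a gripper value outside its range is refused whole. The fingers move at their own pace and stop on an object; "grip_force" is the grip in N (left out, the last holds). Time passes only in rows, so rows that do not move let the fingers close. It gives the time, the measured TCP pose, the force and the opening at its end, in the units of the state.
- sensors.state(): the state, without advancing time (a new reading comes with each control period).
- camera(name): name is "scene" or "top" or "wrist"; returns a dict with "image" (420x560x3 uint8, blue, green, red), "depth" (420x560 float32, mm along the optical axis (not along the pixel's ray), 0 where there is no reading), "vertical_fov" (degrees; the focal length in pixels is half the picture's height over the tangent of half this angle, whatever the lens; pixels are square), "cx", "cy" (the principal point, pixels), "extrinsics" (4x4, takes a point from world to camera coordinates); the wrist camera has in their place "hand_eye" (4x4, takes a point from camera to tool coordinates, whose origin is the TCP and whose axes are the flange's). Camera axes: x right, y down, z forward; pixel columns grow to the right and rows downward; lengths in mm; the calibration is good to about 2 mm. A picture is of the moment at which its call begins: read the wrist's pose just before it.
- job.hand_in(): hands the job in, once; it reports no verdict.
The state is a dict: "time": time; "qpos": joint angles; "joint_vel": joint speeds; "tau": joint torques, N m; "position": TCP position; "ee_rot": TCP orientation; "ft_force": force on the tool from outside, world axes, zero at the start; "torque": the same for the moment, N m; "finger_gap": finger opening in mm.
Only numpy, scipy, OpenCV 4.12 (cv2) and the standard library are available. Lean on these libraries where they do the work, as an engineer would, in place of code of your own. Each camera call takes 0.05 s, during which the arm holds its last target.

## Working session

There is one attempt and no reset: what is moved stays moved. The work goes in short steps, Python scripts to look and compute and a tool call to move; the robot and the scene stay as the last step left them, time stands still between calls to the robot, and variables do not carry over. Pictures are saved under pics/ and viewed, and the job is handed in when it is done.

Besides the shell and the picture viewer there is one more tool, called after ">>>" as name(argument=value, ...), one argument or row to a line, values as JSON. jog_arm: Moves the arm, as the interface text tells. Shift numbers are shares of 0.04 m and turn numbers shares of 0.15 rad, none past 1 either way. Its arguments: {"type":"object","properties":{"moves":{"type":"array","items":{"type":"array","items":{"type":"number"}}},"grip_force":{"type":"number"}},"required":["moves"]}

```bash
ls; mkdir -p pics; cat > h.py <<'E'
import numpy as np,cv2
from station import sensors,camera,job
def K(c):
    h,w=c['image'].shape[:2]
    f=h/2/np.tan(np.radians(c['vertical_fov'])/2)
    return f,c['cx'],c['cy']
def cloud(c,s=None):
    f,cx,cy=K(c); d=c['depth'].astype(float)
    v,u=np.mgrid[:d.shape[0],:d.shape[1]]
    P=np.stack([(u-cx)/f*d,(v-cy)/f*d,d,np.ones_like(d)],-1)
    if 'extrinsics' in c: T=np.linalg.inv(np.array(c['extrinsics']))
    else:
        A=np.eye(4);A[:3,:3]=np.array(s['ee_rot']);A[:3,3]=s['position'];T=A@np.array(c['hand_eye'])
    W=P@T.T
    W=W[...,:3]; W[d==0]=np.nan
    return W
E
python3 - <<'E'
from h import *
import pickle
s=sensors.state();print({k:np.round(v,2).tolist() for k,v in s.items()})
D={}
for n in ['scene','top','wrist']:
    c=camera(n);D[n]=c
    cv2.imwrite(f'pics/{n}0.png',c['image']);print(n,K(c),np.round(c.get('extrinsics',c.get('hand_eye')),3).tolist())
pickle.dump((s,D),open('d0.pkl','wb'))
print(sensors.state()['time'])
E
```

```text
pics
{'time': 0.0, 'qpos': [-48.63, 28.75, -24.45, 88.89, 12.65, 65.22, -12.05], 'joint_vel': [-0.05, -0.06, -0.0, 0.08, -0.1, 0.01, 0.1], 'tau': [0.0, -56.95, -5.82, -28.09, 0.01, 0.01, -0.0], 'position': [287.61, 582.14, 230.27], 'ee_rot': [[-0.9, 0.44, -0.0], [0.44, 0.9, -0.0], [0.0, -0.0, -1.0]], 'ft_force': [-0.34, 0.79, -0.1], 'torque': [0.0, -0.0, 0.04], 'finger_gap': 85.28}
scene (np.float64(412.94242887362975), 285.96886312093017, 212.61574111167707) [[0.345, 0.938, -0.014, -204.417], [0.673, -0.258, -0.693, -261.754], [-0.654, 0.23, -0.721, 1321.157], [0.0, 0.0, 0.0, 1.0]]
top (np.float64(535.1042907788245), 275.8452442004664, 207.73245842276515) [[0.028, -1.0, -0.01, 12.031], [-0.995, -0.027, -0.095, 544.894], [0.095, 0.013, -0.995, 1130.369], [0.0, 0.0, 0.0, 1.0]]
wrist (np.float64(300.70314754761927), 281.0940057134615, 207.0981104156947) [[-0.0, -0.961, -0.276, 71.161], [1.0, -0.0, 0.0, 0.436], [-0.001, -0.276, 0.961, -144.146], [0.0, 0.0, 0.0, 1.0]]
0.15
```

View pics/scene0.png

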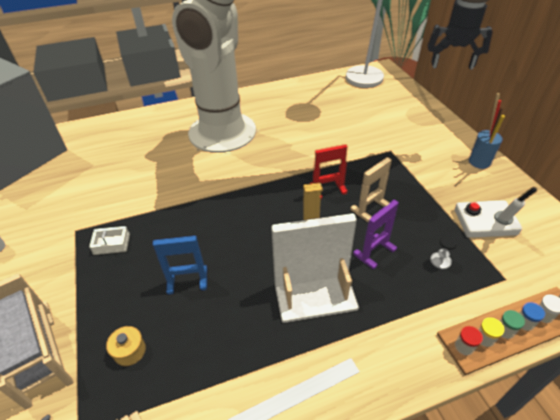

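View pics/top0.png

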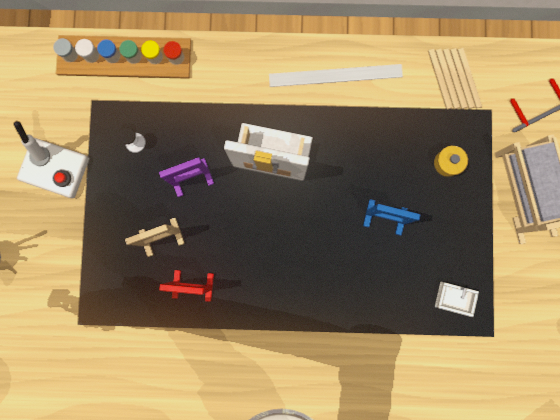

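View pics/wrist0.png

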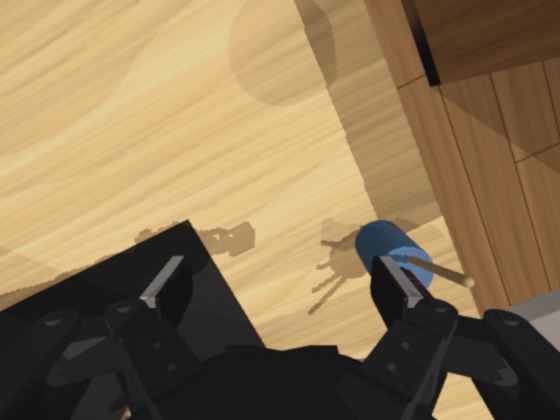

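In the top view, four pieces have this shape: birch at (155,236), purple at (186,171), red at (188,288) and blue at (392,215). The unpainted pale one at (155,236) fits birch_end, and in the scene view it's at (374,190). The stand is at (270,155) in the top view, with its brass hook folded up at (262,156). I'll enlarge the crop to confirm, then measure.

```bash
python3 - <<'E'
from h import *
import pickle
s,D=pickle.load(open('d0.pkl','rb'))
t=D['top']['image'];sc=D['scene']['image']
a=cv2.resize(t[205:265,115:195],(400,300),interpolation=cv2.INTER_CUBIC)
b=cv2.resize(sc[150:225,340:400],(320,400),interpolation=cv2.INTER_CUBIC)
e=cv2.resize(t[115:190,215:325],(400,273),interpolation=cv2.INTER_CUBIC)
im=np.zeros((590,800,3),np.uint8);im[:300,:400]=a;im[:400,420:740]=b;im[305:578,:400]=e
cv2.imwrite('pics/crop1.png',im)
for n in ['top','scene']:
    c=D[n];W=cloud(c);np.save(f'W_{n}.npy',W)
    g=W[...,2]
    hsv=cv2.cvtColor(c['image'],cv2.COLOR_BGR2HSV)
    m=(g>5)&(W[...,0]>300)&(W[...,0]<850)&(abs(W[...,1])<420)
    k,L,st,ce=cv2.connectedComponentsWithStats(m.astype(np.uint8))
    print(n)
    for i in range(1,k):
        if st[i,4]<80: continue
        q=W[L==i]; col=np.median(hsv[L==i],0)
        top=q[:,2]>np.nanpercentile(q[:,2],98)-6
        print(np.round(ce[i]),st[i,4],'hsv',col,'zmax',np.round(np.nanpercentile(q[:,2],98)),'c',np.round(np.nanmedian(q,0)),'top',np.round(q[top].mean(0)))
E
```

```text
top
[147.  73.] 594 hsv [ 17. 164. 201.] zmax 18.0 c [842. 325.  13.] top [843. 326.  14.]
[459.  92.] 881 hsv [ 19.  92. 228.] zmax 13.0 c [ 816. -374.    8.] top [ 816. -374.    9.]
[130. 133.] 688 hsv [13. 66. 72.] zmax 76.0 c [690. 344.   8.] top [685. 345.  73.]
[266. 113.] 89 hsv [14. 78. 88.] zmax 10.0 c [758.  57.   6.] top [757.  56.   7.]
[269. 151.] 3662 hsv [ 17.  28. 205.] zmax 267.0 c [638.  42.  76.] top [610.  50. 266.]
[186. 172.] 1126 hsv [144. 133. 118.] zmax 146.0 c [608. 217.  51.] top [608. 217. 143.]
[450. 160.] 851 hsv [ 22. 186. 221.] zmax 61.0 c [ 654. -343.   43.] top [ 657. -347.   59.]
[389. 215.] 885 hsv [105. 179. 155.] zmax 146.0 c [ 531. -204.   60.] top [ 533. -210.  143.]
[156. 235.] 923 hsv [ 18.  97. 169.] zmax 146.0 c [475. 270.  52.] top [476. 277. 143.]
[188. 286.] 761 hsv [  2. 201. 176.] zmax 146.0 c [376. 199.  58.] top [373. 204. 143.]
[456. 299.] 1038 hsv [ 24.  12. 224.] zmax 52.0 c [ 360. -364.   12.] top [ 376. -366.   54.]
scene
[315. 252.] 9052 hsv [ 23.  27. 144.] zmax 247.0 c [643.  46.  85.] top [611.  46. 259.]
[375. 212.] 2144 hsv [141. 120. 125.] zmax 143.0 c [598. 238.  76.] top [554. 237. 142.]
[109. 240.] 829 hsv [ 25.  32. 187.] zmax 50.0 c [ 361. -367.   20.] top [ 377. -369.   51.]
[179. 259.] 1465 hsv [106. 154.  91.] zmax 143.0 c [ 538. -215.   98.] top [ 535. -214.  142.]
[444. 251.] 440 hsv [ 26.  13. 115.] zmax 74.0 c [689. 339.  32.] top [687. 341.  71.]
[476. 319.] 557 hsv [ 15. 149. 217.] zmax 14.0 c [843. 316.  12.] top [843. 320.  12.]
[125. 345.] 1106 hsv [ 21. 151. 224.] zmax 59.0 c [ 667. -348.   42.] top [ 659. -351.   58.]
```

View pics/crop1.png

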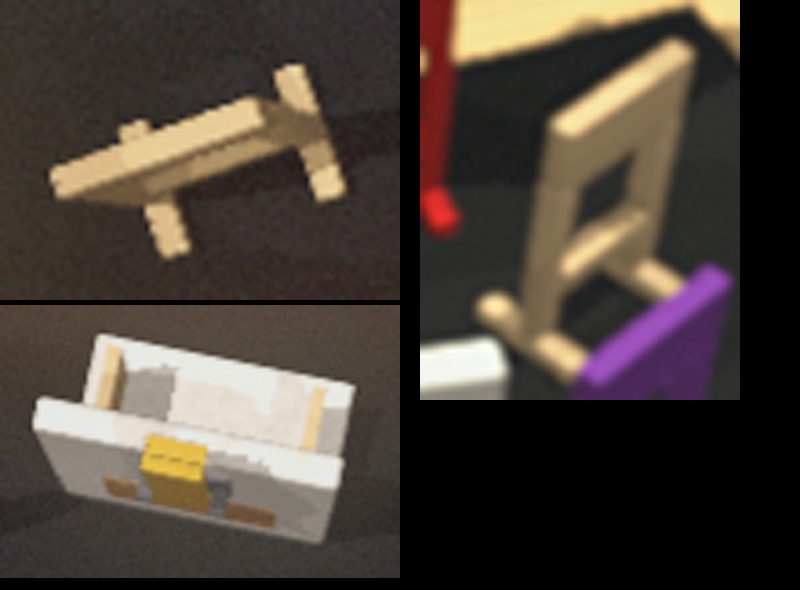

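The crop confirms it: bare birch, with a head panel, window and rail. The hook stands in front of the panel, on the robot side. Next I'll measure poses accurately.

```bash
python3 - <<'E'
from h import *
import pickle
s,D=pickle.load(open('d0.pkl','rb'))
for n in ['top','scene']:
    W=np.load(f'W_{n}.npy');c=D[n]
    x,y,z=W[...,0],W[...,1],W[...,2]
    m=(x>420)&(x<500)&(y>-100)&(y<50);print(n,'mat z',np.nanmedian(z[m]))
    T=np.linalg.inv(np.array(c['extrinsics']));f,cx,cy=K(c)
    def rect(mask,h,name):
        mask=mask.astype(np.uint8)
        k,L,st,ce=cv2.connectedComponentsWithStats(mask);i=1+np.argmax(st[1:,4]);
        cnt=max(cv2.findContours((L==i).astype(np.uint8),cv2.RETR_EXTERNAL,cv2.CHAIN_APPROX_NONE)[0],key=len)[:,0].astype(float)
        vv,uu=np.nonzero(L==i); p=np.stack([uu,vv],1).astype(float)
        d=np.stack([(p[:,0]-cx)/f,(p[:,1]-cy)/f,np.ones(len(p))],1)@T[:3,:3].T
        o=T[:3,3];P=o+d*((h-o[2])/d[:,2])[:,None]
        r=cv2.minAreaRect(P[:,:2].astype(np.float32))
        mu=P[:,:2].mean(0);w,V=np.linalg.eigh(np.cov((P[:,:2]-mu).T));ax=V[:,1];ax=ax*np.sign(ax[1])
        print(name,st[i,4],'rect c',np.round(r[0],1),'size',np.round(r[1],1),'ang',round(r[2],1),'mean',mu.round(1),'longaxis',ax.round(3),'yaw',np.degrees(np.arctan2(-ax[0],ax[1])).round(2),'zmed',np.nanmedian(z[L==i]).round(1))
    def box(a,b,c_,d_,lo,hi): return (x>a)&(x<b)&(y>c_)&(y<d_)&(z>lo)&(z<hi)
    rect(box(440,510,220,320,136,150),142,'birch')
    rect(box(500,570,-260,-160,136,150),142,'blue')
    rect(box(570,650,150,280,136,150),142,'purple')
    hsv=cv2.cvtColor(c['image'],cv2.COLOR_BGR2HSV)
    br=(hsv[...,1]>110)
    bb=box(560,700,-60,150,186,202)
    rect(bb&~br,195,'boardtop')
    hk=box(560,660,-20,120,150,300)&br
    P=W[hk];print('hook pts',len(P),P.min(0).round(1),P.max(0).round(1))
    for lo in range(150,290,15):
        q=P[(P[:,2]>lo)&(P[:,2]<=lo+15)]
        if len(q)>3: print(lo,len(q),q.mean(0).round(1),q[:,:2].min(0).round(1),q[:,:2].max(0).round(1))
    rect(box(560,660,-20,120,258,275)&br,266,'hooktip')
E
```

```text
top mat z 3.002371193695353
birch 286 rect c [475.6 276. ] size [12.8 84.8] ang 21.7 mean [475.6 276.4] longaxis [-0.372  0.928] yaw 21.83 zmed 142.8
blue 292 rect c [ 532.4 -209.9] size [84.5 12.8] ang 77.4 mean [ 532.5 -210.1] longaxis [0.216 0.976] yaw -12.49 zmed 143.2
purple 286 rect c [608.  216.7] size [13.9 84. ] ang 22.1 mean [608.3 216.9] longaxis [-0.378  0.926] yaw 22.18 zmed 143.1
boardtop 754 rect c [630.6  46.4] size [159.5  19.3] ang 80.0 mean [631.   45.3] longaxis [0.177 0.984] yaw -10.2 zmed 196.1
hook pts 284 [599.   34.7 153.3] [619.   65.6 269.9]
150 12 [606.   48.2 157. ] [604.   36.5] [608.5  61.9]
165 16 [605.8  50.5 171.9] [603.3  36.3] [608.2  63.2]
180 15 [604.6  47.3 188.3] [602.3  35.9] [607.1  60.6]
195 17 [604.6  49.3 202.5] [601.8  35.7] [606.9  63.8]
210 14 [603.7  48.9 216.9] [601.4  35.6] [606.6  62.9]
225 17 [602.6  50.  232.8] [600.6  36.8] [604.6  63.4]
240 17 [601.9  49.  247.6] [599.7  36.5] [604.1  62.7]
255 176 [608.7  49.6 265.9] [599.   34.7] [619.   65.6]
hooktip 172 rect c [609.2  49.6] size [29.3 17.8] ang 77.3 mean [608.9  49.5] longax
[... 369 characters left out ...]
.0 mean [612.1 210.8] longaxis [-0.39   0.921] yaw 22.97 zmed 142.2
boardtop 812 rect c [635.2  41.8] size [159.4  27.9] ang 79.4 mean [635.9  40.4] longaxis [0.174 0.985] yaw -10.03 zmed 194.7
hook pts 563 [599.7  31.  184.2] [623.1  62.2 268.4]
180 54 [612.6  45.9 190.3] [606.4  32.5] [616.6  60.2]
195 92 [611.7  45.7 202.7] [604.9  32.3] [615.3  60.2]
210 96 [611.   45.3 218.1] [602.2  32.1] [615.1  62.2]
225 99 [610.4  46.2 232.8] [601.2  32.6] [614.7  61.2]
240 76 [610.   46.2 245.9] [606.   32.6] [613.9  60.7]
255 146 [612.6  45.8 264.6] [599.7  31. ] [623.1  61.8]
hooktip 143 rect c [613.9  45.3] size [30.5 21.9] ang 79.4 mean [614.   45.5] longaxis [0.204 0.979] yaw -11.75 zmed 265.1
```

The measurements fit the sizes given: top edges 84x12 and 160x18, heights 143 and 196 on a 3 mm mat, hook tip at 266. The two cameras differ by about 5 mm, so I'll use their mean: board (633,44) yaw -10.1°, birch (478,273) yaw 22°. First I turn the jaws along the board's x, rise, and shut the fingers.

>>> jog_arm(
  moves=[
    [0, 0, -0.2, 0, 0, 0.96, 1],
    [0, 0, -0.2, 0, 0, 0.96, 1],
    [0, 0, -0.2, 0, 0, 0.96, 1],
    [0, 0, -0.2, 0, 0, 0.96, 1],
    [0, 0, -0.2, 0, 0, 0.96, 1],
    [0, 0, -0.2, 0, 0, 0.96, 1],
    [0, 0, -0.2, 0, 0, 0.96, 1],
    [0, 0, -0.2, 0, 0, 0.96, 1],
    [0, 0, -0.3, 0, 0, 0.96, 1],
  ],
)

```text
time: 1.27
position: [287.6, 582.3, 306.8]
ee_rot: [[0.188, 0.982, -0.001], [0.982, -0.188, -0.001], [-0.002, -0.0, -1.0]]
ft_force: [0.5, -0.2, 0.7]
finger_gap: -0.1
```

>>> jog_arm(
  moves=[
    [-0.97, 0.95, 0, 0, 0, 0, 1],
    [-0.97, 0.95, 0, 0, 0, 0, 1],
    [-0.97, 0.95, 0, 0, 0, 0, 1],
    [-0.97, 0.95, 0, 0, 0, 0, 1],
    [-0.97, 0.95, 0, 0, 0, 0, 1],
    [-0.97, 0.95, 0, 0, 0, 0, 1],
    [-0.97, 0.95, 0, 0, 0, 0, 1],
    [-0.97, 0.95, 0, 0, 0, 0, 1],
    [-0.97, 0.95, 0, 0, 0, 0, 1],
  ],
)

```text
time: 2.4
position: [560.8, 175.4, 307.1]
ee_rot: [[0.183, 0.983, -0.0], [0.983, -0.183, 0.0], [0.0, -0.0, -1.0]]
ft_force: [-0.2, 0.9, 0.1]
finger_gap: -0.0
```

>>> jog_arm(
  moves=[
    [-0.97, 1.0, 0, 0, 0, 0, 1],
    [-0.97, 1.0, 0, 0, 0, 0, 1],
    [-0.97, 1.0, 0, 0, 0, 0, 1],
  ],
)

```text
time: 2.78
position: [657.5, 39.2, 307.0]
ee_rot: [[0.183, 0.983, -0.0], [0.983, -0.183, 0.0], [0.0, -0.0, -1.0]]
ft_force: [0.4, 0.4, -0.5]
finger_gap: 0.0
```

```bash
python3 - <<'E'
from h import *
s=sensors.state();print(s['position'],s['time'])
c=camera('wrist');cv2.imwrite('pics/w1.png',c['image'])
W=cloud(c,s);hsv=cv2.cvtColor(c['image'],cv2.COLOR_BGR2HSV)
x,y,z=W[...,0],W[...,1],W[...,2]
m=(z>258)&(z<275)&(hsv[...,1]>90)&(x<640)
P=W[m];print(len(P))
if len(P)>10:print('hooktip',P.mean(0),cv2.minAreaRect(P[:,:2].astype(np.float32)))
m=(z>190)&(z<200)&(hsv[...,1]<80);P=W[m];print(len(P));print('board',cv2.minAreaRect(P[:,:2].astype(np.float32)))
E
```

```text
[657.52606342  39.20540788 307.0255757 ] 2.775
1285
hooktip [609.72728581  50.29535583 267.2172209 ] ((609.188232421875, 49.19427490234375), (30.19852638244629, 18.131359100341797), 79.6037368774414)
3292
board ((630.3944702148438, 46.47835922241211), (155.84719848632812, 18.22307014465332), 79.83177185058594)
```

View pics/w1.png

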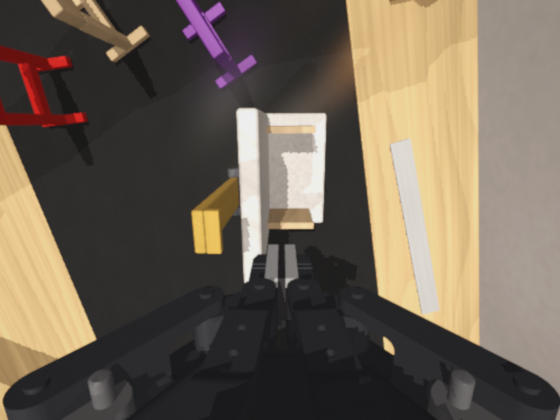

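The wrist view agrees with the top camera: board top at (630.5,46.3), hook tip (gold, pixel (207,230)) at (609,49). The scene camera is the one that's off, so I'll trust top and wrist. The fingers, at pixel (283,262), are behind the panel. Next I lower them behind the hook and sweep it outward.

>>> jog_arm(
  moves=[
    [0.05, 0, 0.8, 0, 0, 0, 1],
    [0, 0, 0.8, 0, 0, 0, 1],
    [0, 0, 0.7, 0, 0, 0, 1],
    [0, -0.35, 0, 0, 0, 0, 1],
    [0, -0.35, 0, 0, 0, 0, 1],
    [0, -0.36, 0, 0, 0, 0, 1],
    [0, -0.36, 0, 0, 0, 0, 1],
    [0, -0.25, 0.09, 0, 0, 0, 1],
    [0, -0.25, 0.09, 0, 0, 0, 1],
    [0, -0.2, 0.17, 0, 0, 0, 1],
    [0, -0.2, 0.18, 0, 0, 0, 1],
  ],
)

```text
time: 4.2
position: [565.5, 59.5, 193.4]
ee_rot: [[0.183, 0.983, -0.0], [0.983, -0.183, -0.0], [-0.0, -0.0, -1.0]]
ft_force: [1.0, -1.3, 0.2]
finger_gap: 0.2
```

```bash
cat > look.py <<'E'
from h import *
import sys
tag=sys.argv[1]
s=sensors.state();print(s['time'],s['position'].round(1) if hasattr(s['position'],'round') else s['position'],np.round(s['ft_force'],1))
cs={n:camera(n) for n in ['top','scene']}
a=cv2.resize(cs['top']['image'][90:290,110:330],(396,360));b=cv2.resize(cs['scene']['image'][120:330,230:450],(396,378))
im=np.zeros((380,800,3),np.uint8);im[:360,:396]=a;im[:378,400:796]=b
cv2.imwrite(f'pics/{tag}.png',im)
O=np.array([630.5,46.3,3]);ex=np.array([.985,-.175,0]);ey=np.array([.175,.985,0])
print('tcp board',((s['position']-O)@ex).round(1),((s['position']-O)@ey).round(1),s['position'][2]-3)
for n in cs:
    W=cloud(cs[n]);hsv=cv2.cvtColor(cs[n]['image'],cv2.COLOR_BGR2HSV)
    q=(W-O);bx=q@ex;by=q@ey
    off=(0,0) if n=='top' else (4.5,-4.5)
    m=(hsv[...,1]>120)&(hsv[...,0]>15)&(hsv[...,0]<32)&(abs(by)<30)&(bx<-12)&(bx>-175)&(W[...,2]>130)&(W[...,2]<280)
    P=np.stack([bx[m],by[m],W[...,2][m]-3],1)
    if len(P)>10: print(n,len(P),'bx',np.percentile(P[:,0],[1,50,99]).round(1),'by',np.percentile(P[:,1],[1,50,99]).round(1),'h',np.percentile(P[:,2],[1,50,99]).round(1))
    for lo in range(-150,-10,20):
        k=(P[:,0]>lo)&(P[:,0]<=lo+20)
        if k.sum()>5: print('   ',lo,k.sum(),P[k].mean(0).round(1))
E
python3 look.py f1
```

```text
4.2 [565.5  59.5 193.4] [ 1.  -1.3  0.2]
tcp board -66.3 1.7 190.42257159053491
scene 443 bx [-107.4  -60.4  -36.9] by [-18.   -9.6  11.3] h [160.5 178.9 257.8]
    -110 86 [-100.2  -12.8  209.9]
    -90 64 [-79.8 -13.2 195.8]
    -70 168 [-58.6  -4.8 182.3]
    -50 125 [-43.2  -3.  165.7]
```

View pics/f1.png

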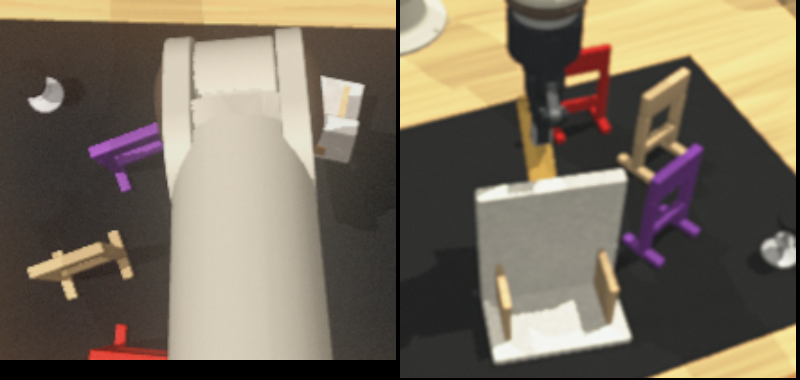

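The hook, at pixel (540,150) in the right pane, is following the finger and is about 0.9 rad out. I'll continue down to the stop.

>>> jog_arm(
  moves=[
    [0, -0.15, 0.22, 0, 0, 0, 1],
    [0, -0.15, 0.22, 0, 0, 0, 1],
    [0, -0.08, 0.22, 0, 0, 0, 1],
    [0, -0.06, 0.22, 0, 0, 0, 1],
    [0, -0.03, 0.1, 0, 0, 0, 1],
    [0, 0, 0.08, 0, 0, 0, 1],
    [0, 0, 0, 0, 0, 0, 1],
  ],
)

```text
time: 5.18
position: [547.5, 62.9, 151.5]
ee_rot: [[0.183, 0.983, -0.0], [0.983, -0.183, -0.0], [-0.0, -0.0, -1.0]]
ft_force: [-0.1, -0.2, 0.4]
finger_gap: 0.1
```

```bash
python3 look.py f2
```

```text
5.175 [547.5  62.9 151.5] [-0.1 -0.2  0.4]
tcp board -84.7 1.8 148.4881893627127
scene 306 bx [-138.8  -76.8  -48.7] by [-17.9 -10.2  10.8] h [142.9 147.4 218.9]
    -150 41 [-134.   -10.7  153.1]
    -130 48 [-119.9  -11.6  147.3]
    -110 30 [-99.7 -13.6 146.6]
    -90 74 [-77.9  -8.  156. ]
    -70 107 [-60.4  -3.7 150.1]
    -50 6 [-48.7  -4.2 148. ]
```

View pics/f2.png

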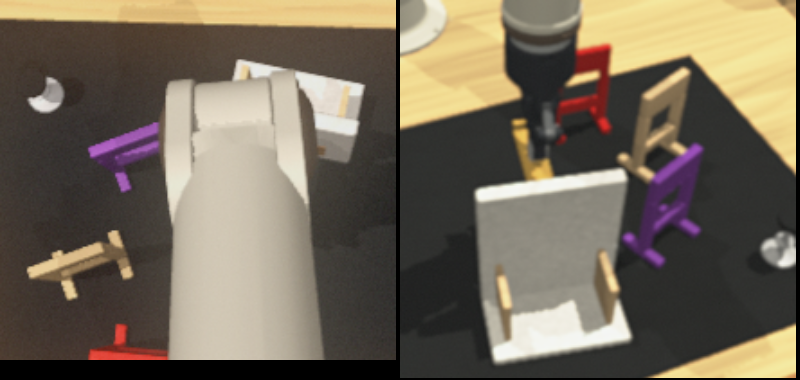

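Almost level: the upper face reads about 147, and the lip is up at pixel (522,125). I'll press gently until the stop shows in the force reading.

>>> jog_arm(
  moves=[
    [0, -0.5, 0.0, 0, 0, 0, 1],
    [0, 0, 0.06, 0, 0, 0, 1],
    [0, 0, 0.05, 0, 0, 0, 1],
    [0, 0, 0, 0, 0, 0, 1],
  ],
)

```text
time: 5.78
position: [526.4, 67.1, 149.5]
ee_rot: [[0.183, 0.983, -0.003], [0.983, -0.183, 0.001], [0.0, -0.003, -1.0]]
ft_force: [-13.9, 0.1, 24.3]
finger_gap: -0.0
```

The stop is confirmed: 24 N upward with the tip at z 149.5, against an expected upper face of 150. I'll lift off, open, turn the jaws to the birch's yaw and go above it.

>>> jog_arm(
  moves=[
    [0, 0, -0.3, 0, 0, 0, 1],
    [0, 0, -0.9, 0, 0, 0, 1],
    [0, 0, -0.9, 0, 0, 0, 0.6],
    [0.8, -0.37, 0, 0, 0, -0.0, 0],
    [0.8, -0.37, 0, 0, 0, 0, 0],
    [0.8, -0.37, 0, 0, 0, 0, 0],
    [0.8, -0.37, 0, 0, 0, 0, 0],
    [0.8, -0.36, 0, 0, 0, 0, 0],
    [0.9, -0.36, 0, 0, 0, 0, 0],
  ],
)

```text
time: 6.9
position: [477.9, 276.3, 231.7]
ee_rot: [[0.184, 0.983, 0.001], [0.983, -0.184, 0.0], [0.001, 0.001, -1.0]]
ft_force: [0.6, 0.6, 0.3]
finger_gap: 85.6
```

>>> jog_arm(
  moves=[
    [0, 0, 0, 0, 0, -0.95, 0],
    [0, 0, 0, 0, 0, -0.95, 0],
    [0, 0, 0, 0, 0, -0.95, 0],
    [0, 0, 0, 0, 0, -0.94, 0],
    [0, 0, 0, 0, 0, 0, 0],
  ],
)

```text
time: 7.52
position: [477.9, 275.4, 231.5]
ee_rot: [[-0.374, 0.928, 0.001], [0.928, 0.374, 0.001], [0.0, 0.001, -1.0]]
ft_force: [0.6, 0.7, 0.0]
finger_gap: 85.7
```

```bash
python3 - <<'E'
from h import *
s=sensors.state();print(s['position'],s['time'],np.round(s['ee_rot'],3).tolist())
c=camera('wrist');t=camera('top')
im=np.hstack([cv2.resize(c['image'],(400,300)),cv2.resize(t['image'],(400,300))]);cv2.imwrite('pics/w2.png',im)
R=np.array(s['ee_rot'])
for n,cc in [('wrist',c),('top',t)]:
    W=cloud(cc,s);x,y,z=W[...,0],W[...,1],W[...,2]
    hsv=cv2.cvtColor(cc['image'],cv2.COLOR_BGR2HSV)
    m=((z>137)&(z<148)&(x>430)&(x<520)&(y>215)&(y<330)&(hsv[...,1]>50)).astype(np.uint8)
    k,L,st,ce=cv2.connectedComponentsWithStats(m)
    if k<2: print(n,'none');continue
    i=1+np.argmax(st[1:,4]);P=W[L==i];r=cv2.minAreaRect(P[:,:2].astype(np.float32));print(n,len(P),r,P[:,2].mean())
    d=np.array([*r[0],0])-s['position'];print(' delta tool',(R.T@d).round(1))
    O=np.array([630.5,46.3,3]);ex=np.array([.985,-.175,0]);ey=np.array([.175,.985,0])
    q=(W-O);bx=q@ex;by=q@ey;h=z-3
    m=(abs(by)<25)&(bx<-25)&(bx>-170)&(h>125)&(h<175)
    P=np.stack([bx[m],by[m],h[m]],1)
    for lo in range(-150,-20,20):
        kk=(P[:,0]>lo)&(P[:,0]<=lo+20)
        if kk.sum()>5: print('   ',lo,kk.sum(),np.median(P[kk],0).round(1),P[kk][:,1].min().round(1),P[kk][:,1].max().round(1))
    if len(P):print(P[:,0].min())
E
```

```text
[477.93608455 275.42050255 231.53785226] 7.525 [[-0.374, 0.928, 0.001], [0.928, 0.374, 0.001], [0.0, 0.001, -1.0]]
wrist 1484 ((474.47491455078125, 275.9686279296875), (11.763561248779297, 83.49798583984375), 22.029098510742188) 144.51709501073165
 delta tool [  1.7  -3.2 231.5]
top 220 ((479.0188903808594, 268.01171875), (12.590901374816895, 66.00103759765625), 21.349172592163086) 142.80818355831912
 delta tool [ -7.3  -2.  231.5]
    -150 84 [-135.7   -0.5  155. ] -14.6 15.0
    -130 163 [-120.1    0.3  147.1] -14.6 15.6
    -110 161 [-99.9   0.4 147.3] -14.6 15.4
    -90 159 [-8.020e+01  1.000e-01  1.471e+02] -14.6 15.2
    -70 160 [-59.9   0.2 147.2] -14.6 15.6
    -50 154 [-4.040e+01  1.000e-01  1.476e+02] -14.6 15.2
    -30 46 [-27.1   0.3 147.5] -22.3 23.6
-139.948713512997
```

View pics/w2.png

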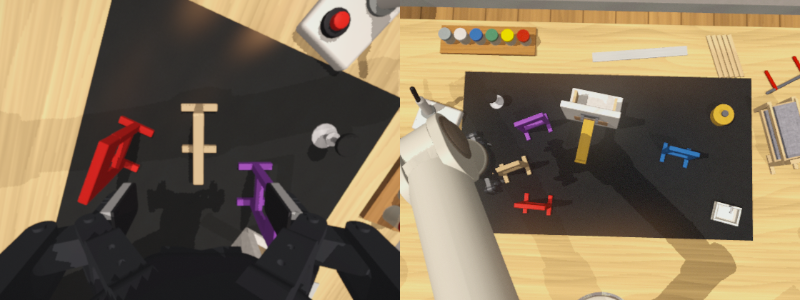

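The hook is level: upper face at 147.2, lip to 155, tip at x -140, centred at y 0.3. The wrist view shows the birch (pixel (198,140) in the left pane) midway between the open fingers. It measures (474.5,276.0), yaw 22.0, top 144.5, against the top camera's earlier (475.6,276.2). I'll descend and grip.

>>> jog_arm(
  moves=[
    [0.04, -0.07, 0.8, 0, 0, 0, 0],
    [0, 0, 0.8, 0, 0, 0, 0],
    [0, 0, 0.8, 0, 0, 0, 0],
    [0, 0, 0.4, 0, 0, 0, 0],
    [0, 0, 0.22, 0, 0, 0, 0],
    [0, 0, 0, 0, 0, 0, 1],
    [0, 0, 0, 0, 0, 0, 1],
    [0, 0, 0, 0, 0, 0, 1],
    [0, 0, 0, 0, 0, 0, 1],
    [0, 0, 0, 0, 0, 0, 1],
    [0, 0, 0, 0, 0, 0, 1],
  ],
  grip_force=40,
)

```text
time: 9.0
position: [474.6, 276.2, 111.1]
ee_rot: [[-0.375, 0.927, 0.001], [0.927, 0.375, 0.001], [0.0, 0.001, -1.0]]
ft_force: [1.4, -0.2, 4.2]
finger_gap: 11.3
```

Gripped: the gap of 11.3 mm is about the panel's 12. I'll lift high, turn by 32° and carry it out in front of the hook's tip.

>>> jog_arm(
  moves=[
    [0, 0, -0.3, 0, 0, 0, 1],
    [0, 0, -0.6, 0, 0, 0, 1],
    [0, 0, -0.8, 0, 0, 0, 1],
    [0, 0, -0.8, 0, 0, 0, 1],
    [0, 0, -0.8, 0, 0, 0, 1],
    [0, 0, -0.8, 0, 0, 0, 1],
    [0, 0, 0, 0, 0, 0.5, 1],
    [0, 0, 0, 0, 0, 0.8, 1],
    [0, 0, 0, 0, 0, 0.8, 1],
    [0, 0, 0, 0, 0, 0.8, 1],
    [0, 0, 0, 0, 0, 0.8, 1],
    [0, 0, 0, 0, 0, 0.04, 1],
  ],
)

```text
time: 10.5
position: [473.5, 275.6, 274.5]
ee_rot: [[0.175, 0.985, -0.001], [0.985, -0.175, -0.0], [-0.001, -0.001, -1.0]]
ft_force: [0.5, 0.0, -1.0]
finger_gap: 11.5
```

>>> jog_arm(
  moves=[
    [-0.5, -0.02, 0, 0, 0, 0, 1],
    [-0.8, -0.03, 0, 0, 0, 0, 1],
    [-0.8, -0.03, 0, 0, 0, 0, 1],
    [-0.8, -0.03, 0, 0, 0, 0, 1],
    [-0.8, -0.03, 0, 0, 0, 0, 1],
    [-0.8, -0.02, 0, 0, 0, 0, 1],
    [-0.47, 0, 0, 0, 0, 0, 1],
    [0, 0, 0, 0, 0, 0, 1],
    [0, 0, 0, 0, 0, 0, 1],
  ],
)

```text
time: 11.62
position: [432.7, 81.6, 274.7]
ee_rot: [[0.175, 0.985, 0.0], [0.985, -0.175, 0.001], [0.001, 0.0, -1.0]]
ft_force: [-0.5, -0.7, -1.4]
finger_gap: 11.6
```

```bash
cat > chk.py <<'E'
from h import *
import sys
s=sensors.state();R=np.array(s['ee_rot']);p=s['position']
O=np.array([630.5,46.3,3]);a=np.radians(-10.1);ex=np.array([np.cos(a),np.sin(a),0]);ey=np.array([-np.sin(a),np.cos(a),0])
print('t',s['time'],'gap',s['finger_gap'],'ft',np.round(s['ft_force'],1))
print('tcp board',((p-O)@ex).round(1),((p-O)@ey).round(1),(p[2]-3).round(1),'yaw',np.degrees(np.arctan2(R[1,1],R[0,1])).round(2))
cs={n:camera(n) for n in ['wrist','scene','top']}
b=cv2.resize(cs['scene']['image'][100:300,230:430],(400,400),interpolation=cv2.INTER_CUBIC)
im=np.zeros((400,800,3),np.uint8);im[:300,:400]=cv2.resize(cs['wrist']['image'],(400,300));im[:,400:]=b
cv2.imwrite(f'pics/{sys.argv[1]}.png',im)
np.save('chk_scene.npy',cloud(cs['scene']));np.save('chk_wrist.npy',cloud(cs['wrist'],s))
cv2.imwrite('chk_scene.png',cs['scene']['image']);cv2.imwrite('chk_wrist.png',cs['wrist']['image'])
for n in ['wrist','scene']:
    W=cloud(cs[n],s);q=W-O;bx=q@ex;by=q@ey;h=W[...,2]-3
    hsv=cv2.cvtColor(cs[n]['image'],cv2.COLOR_BGR2HSV)
    tx=(p-O)@ex;ty=(p-O)@ey
    m=(abs(bx-tx)<40)&(abs(by-ty)<60)&(h>p[2]-3+15)&(h<p[2]+40)&(hsv[...,1]>60)&(hsv[...,0]>8)&(hsv[...,0]<30)
    P=np.stack([bx[m],by[m],h[m]],1)
    if len(P)>20:print(n,len(P),'birch top pts: bx',np.percentile(P[:,0],[2,50,98]).round(1),'by',np.percentile(P[:,1],[1,99]).round(1),'h',np.percentile(P[:,2],[50,98]).round(1))
E
python3 chk.py c1
```

```text
t 11.625 gap 11.58846077541161 ft [-0.5 -0.7 -1.4]
tcp board -200.9 0.1 271.7 yaw -10.06
wrist 4625 birch top pts: bx [-207.7 -202.1 -196.2] by [-25.5  41.5] h [305.  306.5]
scene 281 birch top pts: bx [-208.8 -194.5 -190.7] by [-44.3  39.5] h [297.8 307.2]
```

View pics/c1.png

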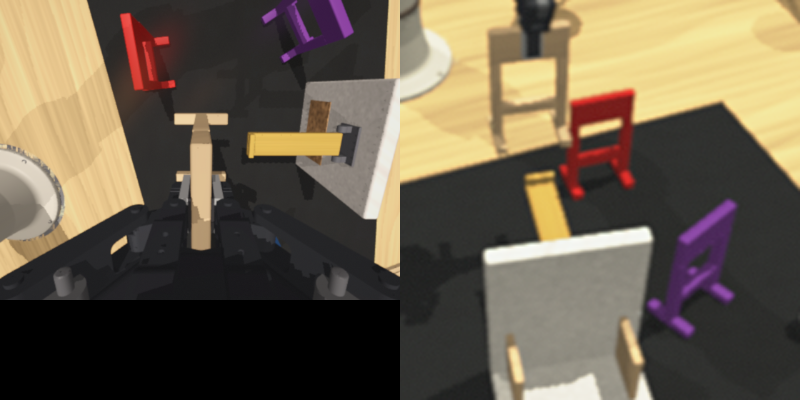

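The birch hangs straight in the grip, centred on the hook's line (edge at by 41.5, yaw -10.06), and the hook is ahead at pixel (295,143) in the left pane. I'll lower it to window height (117-172 against the hook's 139-155) and move along the hook.

>>> jog_arm(
  moves=[
    [0, 0, 0.6, 0, 0, 0, 1],
    [0, 0, 0.8, 0, 0, 0, 1],
    [0, 0, 0.7, 0, 0, 0, 1],
    [0, 0, 0.3, 0, 0, 0, 1],
    [0, 0, 0, 0, 0, 0, 1],
  ],
)

```text
time: 12.4
position: [432.4, 81.5, 178.0]
ee_rot: [[0.175, 0.985, -0.002], [0.985, -0.175, -0.0], [-0.001, -0.001, -1.0]]
ft_force: [0.2, -0.6, -1.3]
finger_gap: 11.3
```

```bash
python3 chk.py c2
```

```text
t 12.4 gap 11.257831357972936 ft [ 0.2 -0.6 -1.3]
tcp board -201.2 -0.1 175.0 yaw -10.07
wrist 4624 birch top pts: bx [-207.9 -202.3 -196.4] by [-25.6  41.3] h [208.4 209.8]
scene 233 birch top pts: bx [-205.  -194.1 -188.5] by [-44.5  38.1] h [202.4 211.5]
```

View pics/c2.png

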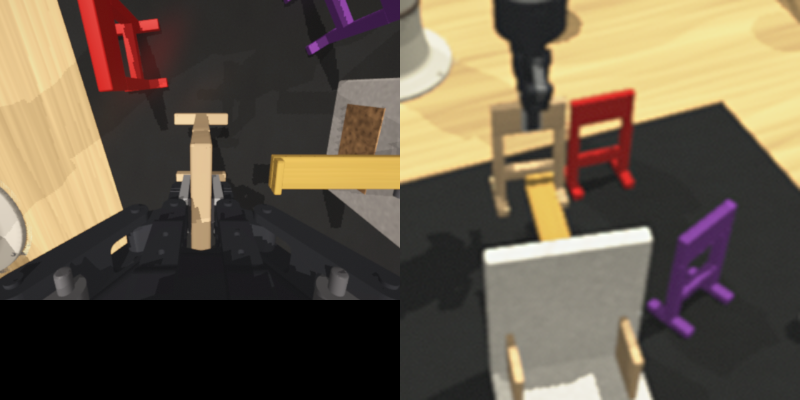

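The heights agree (top 208-210, so the window is about 115-170), and the hook is centred on the window at pixel (540,185). Moving in 120 mm along tool y.

>>> jog_arm(
  moves=[
    [0, 0.3, 0, 0, 0, 0, 1],
    [0, 0.4, 0, 0, 0, 0, 1],
    [0, 0.4, 0, 0, 0, 0, 1],
    [0, 0.4, 0, 0, 0, 0, 1],
    [0, 0.4, 0, 0, 0, 0, 1],
    [0, 0.4, 0, 0, 0, 0, 1],
    [0, 0.4, 0, 0, 0, 0, 1],
    [0, 0.3, 0, 0, 0, 0, 1],
    [0, 0, 0, 0, 0, 0, 1],
  ],
)

```text
time: 13.68
position: [551.7, 59.9, 178.4]
ee_rot: [[0.176, 0.984, 0.0], [0.984, -0.176, -0.0], [-0.0, 0.0, -1.0]]
ft_force: [0.1, -0.1, -1.4]
finger_gap: 11.5
```

```bash
python3 chk.py c3
```

```text
t 13.675 gap 11.548698044919636 ft [ 0.1 -0.1 -1.4]
tcp board -80.0 -0.5 175.4 yaw -10.14
wrist 4629 birch top pts: bx [-86.8 -81.1 -75.2] by [-25.9  40.9] h [208.7 210.1]
scene 233 birch top pts: bx [-85.  -74.5 -71.5] by [-45.   38.2] h [203.3 207.8]
```

View pics/c3.png

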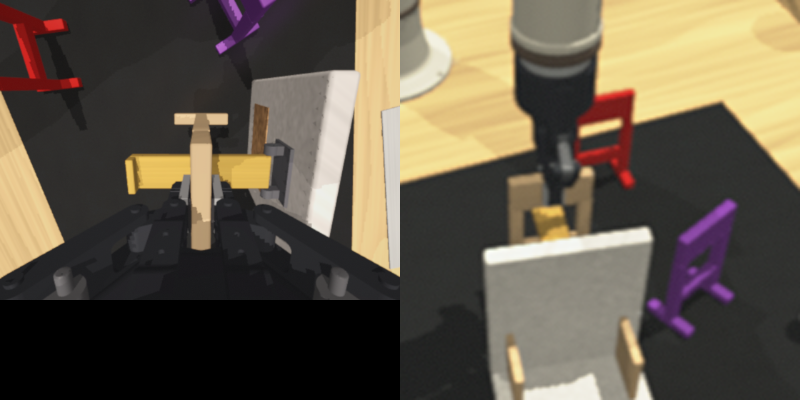

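The hook passes through the window: its lip is at pixel (130,175) on the near side and its root at (270,170). Nothing is touching. Now I lower gently until the weight transfers.

>>> jog_arm(
  moves=[
    [0, 0, 0.15, 0, 0, 0, 1],
    [0, 0, 0.2, 0, 0, 0, 1],
    [0, 0, 0.12, 0, 0, 0, 1],
    [0, 0, 0.04, 0, 0, 0, 1],
    [0, 0, 0, 0, 0, 0, 1],
  ],
)

```text
time: 14.45
position: [550.8, 60.1, 157.9]
ee_rot: [[0.176, 0.984, -0.0], [0.984, -0.176, -0.0], [-0.0, -0.0, -1.0]]
ft_force: [0.6, -0.1, -0.5]
finger_gap: 11.4
```

>>> jog_arm(
  moves=[
    [0, 0, 0.03, 0, 0, 0, 1],
    [0, 0, 0, 0, 0, 0, 1],
  ],
)

```text
time: 14.7
position: [551.0, 60.2, 157.0]
ee_rot: [[0.176, 0.984, 0.0], [0.984, -0.176, 0.0], [0.0, 0.0, -1.0]]
ft_force: [-0.2, -1.0, -0.8]
finger_gap: 11.6
```

>>> jog_arm(
  moves=[
    [0, 0, 0.03, 0, 0, 0, 1],
    [0, 0, 0, 0, 0, 0, 1],
  ],
)

```text
time: 14.95
position: [551.2, 60.2, 156.1]
ee_rot: [[0.176, 0.984, 0.0], [0.984, -0.176, 0.0], [0.0, 0.0, -1.0]]
ft_force: [-0.8, -0.2, 2.6]
finger_gap: 11.8
```

>>> jog_arm(
  moves=[
    [0, 0, 0.02, 0, 0, 0, 1],
    [0, 0, 0, 0, 0, 0, 1],
  ],
)

```text
time: 15.2
position: [551.2, 60.2, 156.0]
ee_rot: [[0.176, 0.984, 0.001], [0.984, -0.176, 0.0], [0.0, 0.001, -1.0]]
ft_force: [-3.8, -0.2, 8.4]
finger_gap: 11.6
```

Contact came where expected, at TCP z 156. I'll back off the press slightly and open gently to about 40 mm, which stays clear of the lip and the panel.

>>> jog_arm(
  moves=[
    [0, 0, -0.025, 0, 0, 0, 1],
    [0, 0, 0, 0, 0, 0, 0.84],
    [0, 0, 0, 0, 0, 0, 0.8],
    [0, 0, 0, 0, 0, 0, 0.75],
    [0, 0, 0, 0, 0, 0, 0.7],
    [0, 0, 0, 0, 0, 0, 0.6],
    [0, 0, 0, 0, 0, 0, 0.55],
    [0, 0, 0, 0, 0, 0, 0.55],
  ],
)

```text
time: 16.2
position: [550.9, 60.1, 155.9]
ee_rot: [[0.176, 0.984, -0.0], [0.984, -0.176, 0.0], [0.0, -0.0, -1.0]]
ft_force: [0.1, 0.4, -1.1]
finger_gap: 38.4
```

```bash
python3 chk.py c4
```

```text
t 16.2 gap 38.39819951858617 ft [ 0.1  0.4 -1.1]
tcp board -80.8 -0.3 152.9 yaw -10.11
wrist 4622 birch top pts: bx [-87.4 -81.5 -75.8] by [-25.7  41.1] h [186.4 187.6]
scene 240 birch top pts: bx [-99.3 -74.3 -57.5] by [-44.9  38.1] h [181.6 186.9]
```

View pics/c4.png

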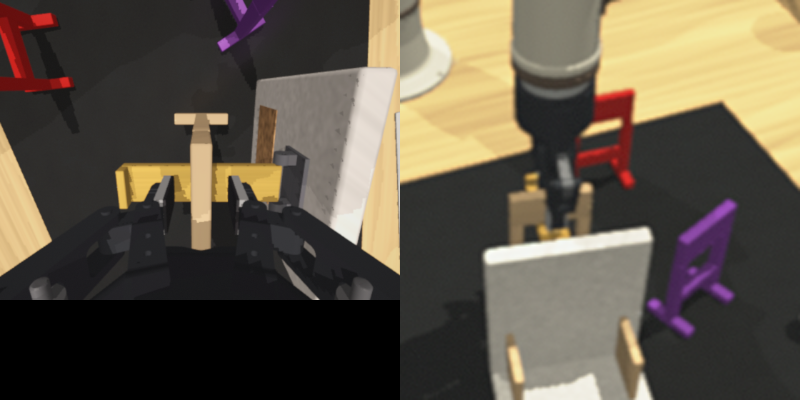

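The fingers stand free of the birch at pixels (163,195) and (240,195). Its top is at 186, against 185 expected plus the usual 1.5 mm bias. I'll withdraw straight up and then aside.

>>> jog_arm(
  moves=[
    [0, 0, -0.2, 0, 0, 0, 0.55],
    [0, 0, -0.5, 0, 0, 0, 0.55],
    [0, 0, -0.8, 0, 0, 0, 0.55],
    [0, 0, -0.9, 0, 0, 0, 0.55],
    [0, 0, -0.9, 0, 0, 0, 0.55],
    [0, 0, -0.9, 0, 0, 0, 0.55],
    [1, 0, 0, 0, 0, 0, 0.55],
    [1, 0, 0, 0, 0, 0, 0.55],
    [1, 0, 0, 0, 0, 0, 0.55],
    [1, 0, 0, 0, 0, 0, 0.55],
    [1, 0, 0, 0, 0, 0, 0.55],
  ],
)

```text
time: 17.73
position: [586.2, 258.2, 324.6]
ee_rot: [[0.176, 0.984, 0.001], [0.984, -0.176, 0.0], [0.0, 0.001, -1.0]]
ft_force: [1.3, -0.1, -0.3]
finger_gap: 38.4
```

>>> jog_arm(
  moves=[
    [1, -0.3, 0, 0, 0, 0, 0.55],
    [1, -0.3, 0, 0, 0, 0, 0.55],
    [1, -0.3, 0, 0, 0, 0, 0.55],
    [0, 0, 0, 0, 0, 0, 0.55],
    [0, 0, 0, 0, 0, 0, 0.55],
    [0, 0, 0, 0, 0, 0, 0.55],
    [0, 0, 0, 0, 0, 0, 0.55],
    [0, 0, 0, 0, 0, 0, 0.55],
  ],
)

```text
time: 18.73
position: [572.0, 380.7, 324.1]
ee_rot: [[0.177, 0.984, 0.0], [0.984, -0.177, 0.0], [0.0, 0.0, -1.0]]
ft_force: [-0.6, -0.0, -1.5]
finger_gap: 38.5
```

```bash
cat > fin.py <<'E'
from h import *
import sys
s=sensors.state();print(s['time'],s['position'])
O=np.array([630.5,46.3,3]);a=np.radians(-10.1);ex=np.array([np.cos(a),np.sin(a),0]);ey=np.array([-np.sin(a),np.cos(a),0])
t=camera('top');c=camera('scene')
W=cloud(t);q=W-O;bx=q@ex;by=q@ey;h=W[...,2]-3;x,y,z=W[...,0],W[...,1],W[...,2]
def r(m,nm):
    k,L,st,ce=cv2.connectedComponentsWithStats(m.astype(np.uint8))
    if k<2:print(nm,'none');return
    P=W[L==1+np.argmax(st[1:,4])];R=cv2.minAreaRect(P[:,:2].astype(np.float32));v=np.array([*R[0],0])-O
    print(nm,len(P),np.round(R[0],1),np.round(R[1],1),round(R[2],1),'board',(v@ex).round(1),(v@ey).round(1),'h',np.median(P[:,2]-3).round(1))
r((bx<-40)&(bx>-120)&(abs(by)<60)&(h>178)&(h<195),'birch')
r((x>500)&(x<570)&(y>-260)&(y<-160)&(z>136)&(z<150),'blue')
r((x>570)&(x<650)&(y>150)&(y<280)&(z>136)&(z<150),'purple')
r((x>340)&(x<410)&(y>140)&(y<260)&(z>136)&(z<150),'red')
hs=cv2.cvtColor(t['image'],cv2.COLOR_BGR2HSV)
m=(bx<-115)&(bx>-133)&(abs(by)<13);print('hook h near tip',np.median(h[m]),m.sum())
m=(bx<-30)&(bx>-60)&(abs(by)<13)&(h>130);print('hook h near root',np.median(h[m]) if m.sum() else None)
A=cv2.resize(t['image'][100:220,180:340],(400,300),interpolation=cv2.INTER_CUBIC)
b=cv2.resize(c['image'][140:310,240:410],(400,400),interpolation=cv2.INTER_CUBIC)
im=np.zeros((400,800,3),np.uint8);im[:300,:400]=A;im[:,400:]=b;cv2.imwrite(f'pics/{sys.argv[1]}.png',im)
E
python3 fin.py e1
```

```text
18.725 [572.04803706 380.73123984 324.14682792]
birch 301 [551.5  60.5] [83.4 12.5] 80.0 board -80.3 0.1 h 185.1
blue 287 [ 532.6 -210.6] [84.3 12.8] 77.5 board -51.3 -270.1 h 139.9
purple 286 [608.7 217.1] [13.  83.9] 22.0 board -51.5 164.3 h 140.0
red 286 [372.7 203.5] [84.6 12.2] 86.6 board -281.4 109.6 h 140.1
hook h near tip 147.05665171111377 147
hook h near root 147.3652820043119
```

View pics/e1.png

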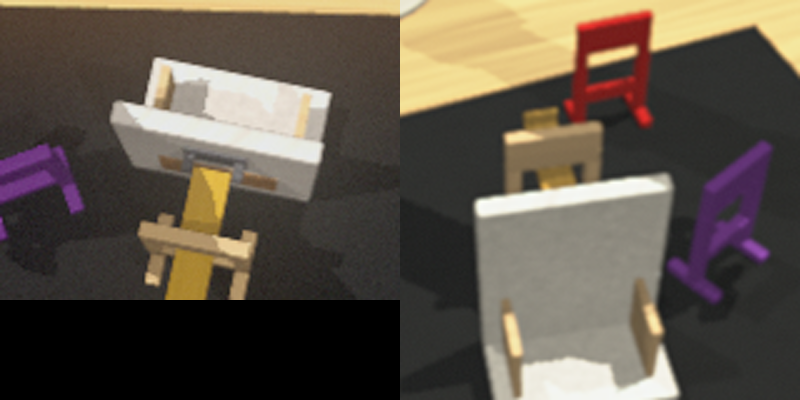

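The birch hangs on the level hook at pixel (200,240), square to the board with its top at 185.1. I'll make one stillness check and then hand in.

```bash
python3 fin.py e2; python3 -c "
from station import job,sensors
print(job.hand_in(), sensors.state()['time'])"
```

```text
18.825 [571.82657629 381.10743322 324.01668077]
birch 300 [551.4  60.7] [83.7 12.4] 80.2 board -80.4 0.3 h 185.0
blue 284 [ 532.8 -210.2] [83.3 12.8] 77.1 board -51.2 -269.6 h 140.1
purple 286 [608.4 217. ] [13.5 83.9] 22.1 board -51.7 164.2 h 140.1
red 282 [372.4 204. ] [84.4 12.5] 86.6 board -281.7 110.0 h 139.9
hook h near tip 146.72362544627128 146
hook h near root 147.151712026954
the job is handed in; nothing more can be done
the job is handed in; nothing more can be done
```

The brass hook is folded out level against its stop, and the bare birch bed end is hanging on it through its window. I handed the job in at about 19 s of the 58 s allowed.

**How it went:** I pushed the hook out and down with the shut fingers until the stop gave 24 N. Then I gripped the birch by its head panel, moved the window over the hook and lowered it until the weight came off. I released it and moved the arm clear.

**Last checks:**
- **Hook:** the upper face measures 147 mm at both root and tip, as it should when level.
- **Birch:** its top is at 185 mm above the mat, so its feet are about 45 mm clear. It is centred on the hook to 0.3 mm, square to the board, and about 80 mm in front of it. Two readings 0.1 s apart agreed within about 0.2 mm. I made no longer stillness check.
- **Others:** the blue bed end moved less than 1 mm from its first measurement, which is within camera noise. Purple and red are also still in place.

**Disagreement:** the scene camera read about 5 mm off the top and wrist cameras in x and y. I used the top and wrist values, and the contact heights for the hook and birch came out as expected.

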